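# Dock the storage tin, draw off its deep lid and put its jar into the packed row

## Robot

A 7-joint arm with a two-finger parallel gripper is mounted at the origin on the work surface. World frame = base frame: x ahead of the robot, y to its left, z up, the work surface at z = 0. Lengths are in m, angles in rad, forces in N, time in s.
With the tool pointing down it reaches from about 0.35 to 0.775 m from the base axis. Payload 3.1 kg.
Tool frame: the origin (TCP) lies at the very end of the fingers, on their centre line; the grasp point (between the pads) lies 19 mm behind it; z points along the fingers, y is the line along which they close (so a half turn about z gives the same grasp; the last joint's range is limited). The gripper opens to 85 mm and grips with 20 to 120 N. Pads are 22 mm wide; open, the fingers measure 114 mm over their backs; the gripper's body (76 mm by 85 mm) begins 54 mm behind the grasp point. The pads swing forward as they close: fully open they stand 13 mm farther back than shut.
Start: joints at [1.252, 0.311, 0.014, 1.512, -0.004, 1.319, -0.027], TCP at [0.15, -0.529, 0.21] pointing down, gripper open.
Joint ranges: [-2.7, 2.7], [-0.3, 1.91], [-1.27, 1.3], [0.12, 2.57], [-1.44, 4.58], [0.2, 2.03], [-3.05, 3.05]. Speed limits (rad/s): [2.79, 2.79, 3.14, 3.14, 3.14, 3.14, 3.14].

## Interface

Orientations are given as a rotation vector (axis times angle).
In Python, from bench import env, optics gives the robot as it stands.
- The arm moves only by the tool play_rows, never from a script. Its argument "motion" is one flat list of numbers, 7 for each row, row after row: the shift along the tool's x, y, z in cm, then the turn, a rotation vector about the tool's x, y, z in rad, then the opening, from -1 (shut) to 1 (fully open), so that 0 is half open. In form: [x, y, z, rx, ry, rz, claw, x, y, z, rx, ry, rz, claw, ...]. A call has 1 to 20 rows; each row shifts and turns the commanded pose from where the row before left it, along the tool's axes as they then stand; what a row does not reach is not made up. A row lasts 1/10 s, in which the tool goes at most 50 mm and 8.59 degrees, less where a joint would pass 70% of its speed; a pose out of reach is approached as far as the arm can. A call with a gripper value outside its range is refused whole. The fingers move at their own pace and stop on an object; "newtons" is the grip in N (left out, the last holds). Time passes only in rows, so rows that do not move let the fingers close. It gives the time, the measured TCP pose, the force, the opening and the grip force at its end, in the units of the state.
- env.get_obs(): the state, without advancing time (a new reading comes with each control period).
- optics.get_image(name): name is "scene" or "top"; returns a dict with "img" (384x512x3 uint8, blue, green, red), "depth" (384x512 float32, m along the optical axis (not along the pixel's ray), 0 where there is no reading), "mtx" (3x3 intrinsics, pixels), "rvec" (rotation vector, rad) and "tvec" (3), from world to camera coordinates, as OpenCV has them. Camera axes: x right, y down, z forward; pixel columns grow to the right and rows downward; lengths in m; the calibration is good to about 2 mm. A picture is of the moment at which its call begins.
- env.job_done(): hands the job in; it is judged then, once.
Trained networks look in a picture, given as the dict that the camera call returned (one of the last four; its "shot" number tells which), for a name from the list of things; names that differ only in an ending like _2 or _b are one class to them, and where a whole thing is asked for, a point or a joint stands for the part that bears it (a point fixed in the world has none). Each returns a list of dicts, best first, with "score" (0 to 1); they miss things now and then, are a little off and sometimes report something else, mostly with a low value. They report only what shows in the picture. A call takes as long as a camera call.
- optics.boxes_of(name, picture): "location" ([column, row] in pixels, amid what is visible of it).
- optics.pinpoint(name, picture): "location" ([column, row] in pixels: a listed point, or the origin of a listed thing).
The state is a dict: "time": time; "joint_pos": joint angles; "joint_vel": joint speeds; "joint_efforts": joint torques, N m; "position": TCP position; "orientation": TCP orientation; "contact_force": force on the tool from outside, world axes, zero at the start; "moment": the same for the moment, N m; "gripper_width": finger opening in m; "grasp_force": force on a finger pad.
Only numpy, scipy, OpenCV 4.12 (cv2) and the standard library are available. Lean on these libraries where they do the work, as an engineer would, in place of code of your own. Each camera call takes 0.05 s, during which the arm holds its last target. There are 200 camera calls.

## Task

Take the square storage tin and slide it fully home under the lipped runners on the lower level of the bamboo organiser (at its left, seen from the robot), still shut, so that they hold its base down; then draw the deep, tight lid straight up and stand it, mouth down, in the middle of the white dish. Lift the jar out of the tin and push it from the front into the narrow gap in the row on the upper level, nudging its neighbours apart, until it stands in line with them against the back rail. Drop and tip nothing, and leave the other things where they are.

Things in the scene. Friction and masses are not known exactly. Their poses are not given: they have to be found in the camera images.
- organiser: Fixed two-level bamboo organiser, 314 mm wide (y), 255 mm deep (x -150 to +105). Origin on the worktop; x points to its back, y to its left; may stand turned a little. Upper level at the back: deck 90 mm high, x -20 to +96, open to the front (its hinged panel hangs folded down below the deck edge). End panels at y = +-145 rise 40 mm above the deck. Lower right: shelf 12 mm high with two low jars.
- row_line (a point): Point on the upper deck's surface, at organiser (+70, 0, 90) mm, axes as the organiser's. The row of jars stands along y through it (jar axes within 4 mm of x = 0 here). The back rail's face is at x = +26 mm; the rail is 35 mm high.
- keeper (a point): Point on the worktop where the middle of the tin's foot ends when fully home; at organiser (-90, +101, 0) mm, axes as the organiser's. The keeper: two straight runners, x -35 to +40 mm from here, 90 mm apart inside, end stop at x = +42 mm, no floor. The tin slides in over the worktop towards +x; the open front flares to 114 mm wide at x = -62 mm.
- keeper_lip (a point): Point midway between the two runners' lips, 9 mm straight above point keeper, level with the lips' undersides. The lips are 72 mm apart, 6 mm thick (top 15 mm above the worktop) and run x -35 to +40 mm; they overlap the tin's 6 mm thick, 84 mm wide foot, which may rise 3 mm until they hold it.
- tin_foot (a point): Centre of the underside of the square steel tin's base; z up, x and y square to its sides (same every quarter turn). Foot plate 84 x 84 x 6 mm, plinth 66 x 66 mm up to 18 mm, where its inner floor is; then the neck, hidden by the lid, 57 mm square outside, 51 mm inside, up to 76 mm. Base 240 g; tin with lid and jar about 0.5 kg.
- lid_mid (a point): Centre, half-way up, of the tin's deep slip-over lid: square, 66 x 66 mm outside, 60 inside, 111 mm tall, 110 g, open below; axes as the tin's. Shut, it is 73.5 mm above the tin's underside (lid top at 129 mm). Tight: 10 to 15 N to slide it for the first 50 mm, so the shut tin can be carried by it. It must rise over 105 mm to clear the neck and the jar inside.
- new_jar_mid (a point): Centre, half-way up, of the jar kept in the tin: round glass jar with a stainless screw lid, 44 mm across and 105 mm tall, 160 g (lid: the top 22 mm, 40 mm across; the smooth glass slides easily). It stands loosely on the tin's floor, hidden at first; its top is then 123 mm above the tin's underside, 47 mm above the neck's rim.
- dish: Loose white ceramic dish, round, 160 mm across the rim, 22 mm high, 450 g; origin at the centre of its underside; flat floor 6 mm above it, about 115 mm across.
- row_l2: Row jar on the upper deck, first from the left, beside row_l1: loose round glass jar with a stainless screw lid, 44 mm across and 105 mm tall, 160 g (lid: the top 22 mm, 40 mm across; the smooth glass slides easily), origin at the centre of its underside.
- row_l1: Row jar on the upper deck, second from the left, the gap's left neighbour: loose round glass jar with a stainless screw lid, 44 mm across and 105 mm tall, 160 g (lid: the top 22 mm, 40 mm across; the smooth glass slides easily), origin at the centre of its underside.
- row_r1: Row jar on the upper deck, third from the left, the gap's right neighbour: the gap between it and row_l1 is 26 to 34 mm wide: loose round glass jar with a stainless screw lid, 44 mm across and 105 mm tall, 160 g (lid: the top 22 mm, 40 mm across; the smooth glass slides easily), origin at the centre of its underside.
- row_r2: Row jar on the upper deck, fourth from the left: loose round glass jar with a stainless screw lid, 44 mm across and 105 mm tall, 160 g (lid: the top 22 mm, 40 mm across; the smooth glass slides easily), origin at the centre of its underside.
- row_r3: Row jar on the upper deck, last on the right: loose round glass jar with a stainless screw lid, 44 mm across and 105 mm tall, 160 g (lid: the top 22 mm, 40 mm across; the smooth glass slides easily), origin at the centre of its underside.
- low_jar1: Bystander: low glass jar with stainless lid on the lower shelf, 62 mm across, 66 mm tall; origin under its centre.
- low_jar2: Bystander: a second such low jar, to the right of low_jar1.
- scoop: Bystander: black plastic measuring scoop on the worktop, bowl 46 mm across and 26 mm high with its origin under it, flat handle 106 mm long to its -x.
- pepper_mill: Bystander: dark wooden pepper mill, 56 mm across, 172 mm tall; origin under its centre.
- oil_bottle: Bystander: green glass oil bottle, 60 mm across, 210 mm tall; origin under its centre.

How it is judged:
By the outcome, as a careful person would: the job done as asked, in the order asked, and still so for the second after the job is handed in, with the robot touching nothing.
It also fails if it takes over 67 s, if anything falls off the work surface, if the arm or the gripper's body presses on something with over 40 N, if the wrist force passes 120 N, or if a joint passes its speed limit or range.

## Working session

There is one attempt and no reset: what is moved stays moved. The work goes in short steps, Python scripts to look and compute and a tool call to move; the robot and the scene stay as the last step left them, time stands still between calls to the robot, and variables do not carry over. Pictures are saved under pics/ and viewed, at most 10 in all, crops included, and the job is handed in when it is done.

Besides the shell and the picture viewer there is one more tool, called after "Request:" as name(argument=value, ...) on one line, values as JSON. play_rows: Moves the arm, as the interface text tells. Its arguments: {"type":"object","properties":{"motion":{"type":"array"},"newtons":{"type":"number"}},"required":["motion"]}

```bash
mkdir -p pics; ls; cat > h.py <<'E'
import numpy as np, cv2
from bench import env, optics
from scipy.spatial.transform import Rotation as Ro
def cam(p):
    R=cv2.Rodrigues(np.array(p["rvec"],float))[0]; return R,np.array(p["tvec"],float).ravel(),np.array(p["mtx"])
def ray(p,uv,z):
    """point on pixel ray at world height z"""
    R,t,K=cam(p); d=R.T@np.linalg.solve(K,[uv[0],uv[1],1]); c=-R.T@t
    return c+d*(z-c[2])/d[2]
def cloud(p):
    R,t,K=cam(p); D=p["depth"]; v,u=np.mgrid[:D.shape[0],:D.shape[1]]
    x=np.stack([(u-K[0,2])/K[0,0]*D,(v-K[1,2])/K[1,1]*D,D],-1)
    w=(x-t)@R; w[D==0]=np.nan; return w
E
python3 - <<'E'
from h import *
o=env.get_obs(); print({k:np.round(v,3) for k,v in o.items()})
ps={n:optics.get_image(n) for n in("scene","top")}
for n,p in ps.items():
    cv2.imwrite(f"pics/{n}0.png",p["img"]); R,t,K=cam(p); print(n,"cam at",-R.T@t,K[0,0])
    for name,z in dict(organiser=0,row_line=.09,keeper=0,keeper_lip=.009,tin_foot=0,lid_mid=.0735,dish=0,row_l2=.09,row_l1=.09,row_r1=.09,row_r2=.09,row_r3=.09,low_jar1=.012,scoop=0,pepper_mill=0,oil_bottle=0).items():
        print(name,[(np.round(d["location"]).astype(int).tolist(),round(d["score"],2),np.round(ray(p,d["location"],z)[:2],4).tolist()) for d in optics.pinpoint(name,p)[:2]])
E
```

```text
pics
{'time': np.float64(0.0), 'joint_pos': array([ 1.252,  0.312,  0.014,  1.513, -0.004,  1.319, -0.027]), 'joint_vel': array([-0.001,  0.001,  0.   , -0.   ,  0.   , -0.003, -0.001]), 'joint_efforts': array([ 0.0000e+00, -3.7992e+01,  1.4600e-01, -2.3059e+01,  1.2000e-02,
        1.4000e-02, -0.0000e+00]), 'position': array([ 0.15 , -0.528,  0.209]), 'orientation': array([-3.109e+00, -4.330e-01,  1.000e-03]), 'contact_force': array([ 0.226, -0.639,  0.06 ]), 'moment': array([ 0.036,  0.005, -0.035]), 'grasp_force': np.float64(0.0), 'gripper_width': np.float64(0.085)}
scene cam at [1.26391553 0.2187655  0.74598114] 439.4729727624648
organiser [([264, 251], 0.84, [0.6226, 0.0471]), ([229, 215], 0.18, [0.5342, -0.0691])]
row_line [([250, 247], 0.88, [0.6975, 0.0369]), ([138, 161], 0.75, [0.5087, -0.3169])]
keeper []
keeper_lip []
tin_foot [([145, 183], 0.6, [0.4852, -0.3243]), ([89, 228], 0.31, [0.6777, -0.3697])]
lid_mid [([138, 160], 0.92, [0.4858, -0.3307])]
dish [([400, 234], 0.78, [0.4746, 0.3369])]
row_l2 [([279, 254], 0.96, [0.6973, 0.0974]), ([300, 257], 0.69, [0.6925, 0.139]
[... 1104 characters left out ...]
31])]
row_l2 [([221, 128], 0.95, [0.6963, 0.0896]), ([201, 125], 0.8, [0.6982, 0.1421])]
row_l1 [([221, 128], 0.95, [0.6963, 0.0896]), ([201, 125], 0.8, [0.6982, 0.1421])]
row_r1 [([266, 132], 0.98, [0.6959, -0.0239]), ([286, 135], 0.84, [0.6918, -0.0763])]
row_r2 [([266, 132], 0.98, [0.6959, -0.0239]), ([286, 135], 0.84, [0.6918, -0.0763])]
row_r3 [([266, 132], 0.98, [0.6959, -0.0239]), ([286, 135], 0.84, [0.6918, -0.0763])]
low_jar1 [([274, 198], 0.97, [0.5415, -0.0627]), ([242, 197], 0.84, [0.5378, 0.0243])]
scoop [([269, 247], 0.7, [0.4144, -0.0605]), ([242, 131], 0.19, [0.7258, 0.0417])]
pepper_mill [([387, 159], 0.67, [0.6821, -0.3641])]
oil_bottle [([122, 141], 0.76, [0.667, 0.3738])]
```

View pics/top0.png

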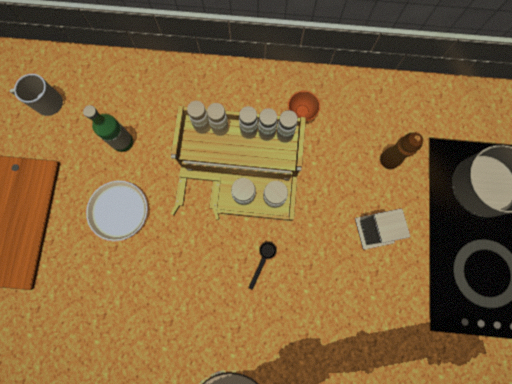

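View pics/scene0.png

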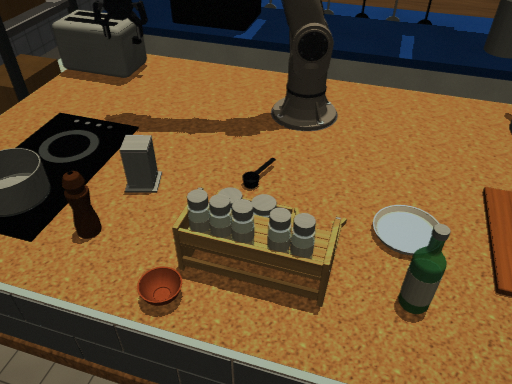

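```bash
python3 - <<'E'
from h import *
p=optics.get_image("top"); q=optics.get_image("scene")
W=np.concatenate([cloud(p).reshape(-1,3),cloud(q).reshape(-1,3)])
W1=cloud(p).reshape(-1,3);W2=cloud(q).reshape(-1,3)
def sel(W,x0,x1,y0,y1,z0,z1):
    m=(W[:,0]>x0)&(W[:,0]<x1)&(W[:,1]>y0)&(W[:,1]<y1)&(W[:,2]>z0)&(W[:,2]<z1); return W[m]
for V in(W1,W2):
    a=sel(V,.40,.58,-.43,-.24,.12,.14); print("lid top",len(a),a.mean(0),cv2.minAreaRect(a[:,:2].astype(np.float32)))
    # jars tops z ~.195
    a=sel(V,.64,.75,-.17,.22,.188,.202)
    k=np.zeros((400,120),np.uint8)
    print("jartops",len(a))
    if len(a):
        ys=np.sort(a[:,1]); cuts=np.where(np.diff(ys)>.004)[0]; e=np.r_[ys[0],ys[cuts+1]],np.r_[ys[cuts],ys[-1]]
        for lo,hi in zip(*e):
            b=a[(a[:,1]>=lo)&(a[:,1]<=hi)]; print(len(b),lo.round(4),hi.round(4),b[:,:2].mean(0).round(4), ((b[:,:2].min(0)+b[:,:2].max(0))/2).round(4))
    # keeper lips z ~.015
    a=sel(V,.45,.62,.05,.24,.011,.019); print("lips",len(a)); 
    b=a[a[:,1]>.138]; print(cv2.minAreaRect(a[:,:2].astype(np.float32)) if len(a)>5 else"")
    for lo in(.06,.08,.10,.12,.14,.16,.18,.20): 
        c=a[(a[:,1]>=lo)&(a[:,1]<lo+.02)]; print(lo,len(c),end="; ")
    # dish rim
    a=sel(V,.36,.58,.24,.46,.015,.026); print("\ndish",len(a),cv2.minEnclosingCircle(a[:,:2].astype(np.float32)),cv2.fitEllipse(a[:,:2].astype(np.float32)))
    a=sel(V,.58,.75,-.14,.22,.087,.094); print("deck",len(a),a.min(0),a.max(0),cv2.minAreaRect(a[:,:2].astype(np.float32)))
    a=sel(V,.5,.8,-.2,.25,.12,.14); print("rail/panels",len(a),cv2.minAreaRect(a[:,:2].astype(np.float32)))
E
```

```text
lid top 890 [ 0.48176272 -0.32933285  0.12959504] ((0.48233962059020996, -0.32990142703056335), (0.06820736825466156, 0.06961360573768616), 17.845216751098633)
jartops 1229
246 -0.0898 -0.0531 [ 0.6907 -0.0715] [ 0.6926 -0.0714]
246 -0.0449 -0.0062 [ 0.6916 -0.026 ] [ 0.6928 -0.0256]
246 0.0004 0.0391 [0.6925 0.0195] [0.6939 0.0197]
246 0.073 0.1119 [0.6938 0.0921] [0.6949 0.0924]
245 0.1185 0.1576 [0.6953 0.1378] [0.696 0.138]
lips 1251
((0.535287618637085, 0.12598539888858795), (0.15337441861629486, 0.1323440670967102), 85.98005676269531)
0.06 246; 0.08 293; 0.1 127; 0.12 57; 0.14 57; 0.16 82; 0.18 277; 0.2 12; 
dish 546 ((0.4711533486843109, 0.34712323546409607), 0.07999353855848312) ((0.47118720412254333, 0.34606626629829407), (0.15103715658187866, 0.15154904127120972), 178.6827392578125)
deck 3643 [ 0.59864692 -0.11005813  0.08702134] [0.72203591 0.19530076 0.0939969 ] ((0.6597346067428589, 0.04237165302038193), (0.3053678274154663, 0.12335219234228134), 89.74018096923828)
rail/panels 959 ((0.6620652675628662, 0.040423884987831116), (0.3144776523113251, 0.1335659921169281), 89.3
[... 417 characters left out ...]
0.6997 0.1399] [0.6967 0.1394]
lips 120
((0.5300231575965881, 0.1379922330379486), (0.131109356880188, 0.12158185988664627), 85.46698760986328)
0.06 7; 0.08 51; 0.1 0; 0.12 0; 0.14 0; 0.16 2; 0.18 47; 0.2 13; 
dish 404 ((0.4695822298526764, 0.347653329372406), 0.08172336220741272) ((0.47218284010887146, 0.3466641306877136), (0.15163041651248932, 0.15316899120807648), 70.42298126220703)
deck 1236 [ 0.60384161 -0.11577107  0.0870312 ] [0.7313757  0.19850256 0.09396961] ((0.6671907305717468, 0.041384726762771606), (0.3138030767440796, 0.1270895153284073), 89.75179290771484)
rail/panels 2024 ((0.663432240486145, 0.040983960032463074), (0.3143182396888733, 0.13579915463924408), 89.30520629882812)
```

The top view shows the tin at about (385,229), the dish at (117,211), the keeper between its runners at about (200,195) and the row along (197–288,105–130) with the gap at about (232,120). The scene view agrees with this.

```bash
cat >> h.py <<'E'
def plan(target,yaw=None,n=None,tilt=False):
    """tool-frame shift (cm) and rz to reach target xyz with tool-x at world yaw"""
    o=env.get_obs(); R=Ro.from_rotvec(o["orientation"]); M=R.as_matrix()
    y0=np.arctan2(M[1,0],M[0,0]); d=M.T@(np.array(target)-o["position"])*100
    s="t=%.1f pos=%s yaw=%.3f tilt=%.3f F=%s w=%.4f g=%.1f | shift cm %s"%(o["time"],o["position"].round(4),y0,M[2,2],o["contact_force"].round(1),o["gripper_width"],o["grasp_force"],d.round(2))
    if yaw is not None:
        Mt=np.array([[np.cos(yaw),np.sin(yaw),0],[np.sin(yaw),-np.cos(yaw),0],[0,0,-1]])
        s+=" rot "+str(Ro.from_matrix(M.T@Mt).as_rotvec().round(4))
    print(s)
E
python3 - <<'E'
from h import *
p=optics.get_image("top"); q=optics.get_image("scene")
for im in(p,q):
    V=cloud(im).reshape(-1,3); V=V[~np.isnan(V[:,0])]
    def sel(x0,x1,y0,y1,z0,z1):
        return V[(V[:,0]>x0)&(V[:,0]<x1)&(V[:,1]>y0)&(V[:,1]<y1)&(V[:,2]>z0)&(V[:,2]<z1)]
    for x in np.arange(.46,.62,.01):
        a=sel(x-.005,x+.005,.06,.24,.011,.02); L=a[a[:,1]>.14][:,1]; r=a[a[:,1]<.14][:,1]
        if len(L) and len(r): print("x %.2f right %.4f..%.4f n%d left %.4f..%.4f n%d mid %.4f"%(x,r.min(),r.max(),len(r),L.min(),L.max(),len(L),(r.max()+L.min())/2))
    # panels, slices in x, z .12-.135
    for x in(.61,.64,.67,.70):
        a=sel(x-.006,x+.006,-.2,.25,.122,.136); L=a[a[:,1]>.163][:,1]; r=a[a[:,1]<-.093][:,1]
        if len(L) and len(r): print("panel x %.2f right %.4f..%.4f left %.4f..%.4f mid %.4f"%(x,r.min(),r.max(),L.min(),L.max(),(r.min()+L.max())/2))
    a=sel(.705,.75,-.09,.17,.120,.130)
    b=[(y,)+tuple(a[(abs(a[:,1]-y)<.02)][:,0].round(4)[[0,-1]]) if (abs(a[:,1]-y)<.02).any() else y for y in(-.07,.05,.15)]
    for y in(-.08,-.04,.0,.05,.1,.15):
        c=sel(.7,.76,y-.02,y+.02,.121,.128); 
        if len(c): print("rail y",y,c[:,0].min(),c[:,0].max(),len(c))
        c=sel(.56,.63,y-.02,y+.02,.085,.096)
        if len(c): print("deck front y",y,c[:,0].min())
    a=sel(.40,.58,-.43,-.24,.126,.134); print(cv2.minAreaRect(a[:,:2].astype(np.float32)))
plan([.4826,-.3298,.22],np.radians(17))
E
```

```text
x 0.47 right 0.0797..0.0852 n3 left 0.1989..0.2011 n2 mid 0.1420
x 0.48 right 0.0801..0.0887 n11 left 0.1973..0.2074 n14 mid 0.1430
x 0.49 right 0.0630..0.0953 n23 left 0.1903..0.2010 n15 mid 0.1428
x 0.50 right 0.0620..0.1071 n45 left 0.1790..0.1983 n23 mid 0.1430
x 0.51 right 0.0604..0.1053 n60 left 0.1789..0.1978 n26 mid 0.1421
x 0.52 right 0.0608..0.1061 n65 left 0.1784..0.1974 n29 mid 0.1422
x 0.53 right 0.0601..0.1052 n60 left 0.1795..0.1984 n28 mid 0.1423
x 0.54 right 0.0606..0.1061 n61 left 0.1780..0.1971 n26 mid 0.1420
x 0.55 right 0.0618..0.1050 n62 left 0.1791..0.1985 n30 mid 0.1420
x 0.56 right 0.0601..0.1064 n62 left 0.1784..0.1977 n30 mid 0.1424
x 0.57 right 0.0607..0.1045 n60 left 0.1787..0.1985 n25 mid 0.1416
x 0.58 right 0.0619..0.1381 n93 left 0.1404..0.1977 n68 mid 0.1392
x 0.59 right 0.0606..0.1397 n103 left 0.1409..0.1964 n75 mid 0.1403
x 0.60 right 0.0615..0.1395 n33 left 0.1402..0.1983 n35 mid 0.1399
panel x 0.61 right -0.1148..-0.1046 left 0.1856..0.1973 mid 0.0412
panel x 0.64 right -0.1153..-0.1049 left 0.1853..0.1965 mid 0.0406
panel x 0.67 right -0.1155..-
[... 1204 characters left out ...]
491 0.7289694282706558 112
rail y -0.04 0.7016905406048114 0.7292790393783143 123
rail y 0.0 0.7015309812877056 0.7310908611629322 126
deck front y 0.0 0.604211224929919
rail y 0.05 0.7003021958738307 0.7307612043581962 112
deck front y 0.05 0.601947044547437
rail y 0.1 0.7004484507046558 0.7308747361259952 145
deck front y 0.1 0.6057189097675111
rail y 0.15 0.7020260161942704 0.7316371825549396 139
deck front y 0.15 0.6052516835673933
((0.483717143535614, -0.3295597434043884), (0.06957381963729858, 0.0661165863275528), 18.32686996459961)
t=1.9 pos=[ 0.1503 -0.5291  0.2096] yaw=0.277 tilt=-1.000 F=[-0.6 -0.5  0.6] w=0.0855 g=0.0 | shift cm [ 37.41 -10.09  -1.04] rot [ 0.     -0.     -0.0199]
```

Request:
play_rows(motion=[1.9,-0.5,0,0,0,-0.03,1,3.2,-0.9,0,0,0,0,1,3.8,-1,0,0,0,0,1,3.8,-1,0,0,0,0,1,3.8,-1,0,0,0,0,1,3.8,-1,0,0,0,0,1,3.8,-1,0,0,0,0,1,3.8,-1,0,0,0,0,1,3.8,-1,0,0,0,0,1,3.2,-0.9,0,0,0,0,1,1.9,-0.5,0,0,0,0,1,0.6,-0.2,0,0,0,0,1,0,0,0,0,0,0,1,0,0,0,0,0,0,1,0,0,0,0,0,0,1], newtons=60)

```text
time: 3.4
position: [0.4755, -0.3228, 0.2097]
orientation: [3.105, 0.476, -0.002]
contact_force: [0.4, -0.0, 0.3]
gripper_width: 0.0851
grasp_force: 0.0
```

```bash
python3 - <<'E'
from h import *
plan([.4828,-.3298,.071],.305)
E
```

```text
t=3.4 pos=[ 0.4755 -0.3228  0.2097] yaw=0.304 tilt=-1.000 F=[ 0.4 -0.   0.3] w=0.0851 g=0.0 | shift cm [ 0.51  0.88 13.87] rot [ 0.0006  0.0011 -0.001 ]
```

Request:
play_rows(motion=[0.3,0.4,0,0,0,0,1,0.2,0.48,0,0,0,0,1,0,0,1,0,0,0,1,0,0,2,0,0,0,1,0,0,2,0,0,0,1,0,0,2,0,0,0,1,0,0,2,0,0,0,1,0,0,2,0,0,0,1,0,0,2,0,0,0,1,0,0,0.9,0,0,0,1,0,0,0,0,0,0,1,0,0,0,0,0,0,0,0,0,0,0,0,0,0,0,0,0,0,0,0,-0.3,0,0,0,0,0,0,-0.3,0,0,0,0,0,0,-0.3,0,0,0,0,0,0,-0.3], newtons=60)

```text
time: 5.1
position: [0.4856, -0.3295, 0.0721]
orientation: [3.102, 0.479, 0.004]
contact_force: [0.9, -2.7, 5.8]
gripper_width: 0.0647
grasp_force: 68.8
```

```bash
python3 - <<'E'
from h import *
plan([.425,.141,.071],-.012)
E
```

```text
t=5.1 pos=[ 0.4856 -0.3295  0.0721] yaw=0.307 tilt=-1.000 F=[ 0.9 -2.7  5.8] w=0.0647 g=68.8 | shift cm [ 8.420e+00 -4.668e+01 -4.000e-02] rot [ 0.0031 -0.0026  0.3185]
```

Request:
play_rows(motion=[0,0,-0.5,0,0,0,-0.3,0,0,-1.2,0,0,0,-0.3,0,0,-1.5,0,0,0,-0.3,0,0,-1.5,0,0,0,-0.3,0,0,-1.2,0,0,0.04,-0.3,0,0,-0.2,0,0,0.07,-0.3,-0.6,-0.8,0,0,0,0.07,-0.3,-1.1,-1.6,0,0,0,0.07,-0.3,-1.5,-2.4,0,0,0,0.07,-0.3,-1.5,-3,0,0,0,0,-0.3,-1,-3.5,0,0,0,0,-0.3,-0.3,-3.5,0,0,0,0,-0.3,0,-3.5,0,0,0,0,-0.3,0,-3.5,0,0,0,0,-0.3,0,-3.5,0,0,0,0,-0.3,0,-3.5,0,0,0,0,-0.3,0,-3.5,0,0,0,0,-0.3,0,-3.5,0,0,0,0,-0.3,0,-3.5,0,0,0,0,-0.3,0,-3,0,0,0,0,-0.3])

```text
time: 7.1
position: [0.4223, 0.0937, 0.1311]
orientation: [-3.142, 0.017, 0.005]
contact_force: [1.3, -0.2, -6.2]
gripper_width: 0.0651
grasp_force: 68.3
```

```bash
python3 - <<'E'
from h import *
plan([.423,.1425,.073],-.012)
E
```

```text
t=7.1 pos=[0.4223 0.0937 0.1311] yaw=-0.011 tilt=-1.000 F=[ 1.3 -0.2 -6.2] w=0.0651 g=68.3 | shift cm [ 0.03 -4.88  5.81] rot [-0.      0.0034  0.001 ]
```

Request:
play_rows(motion=[0,-2.4,0,0,0,0,-0.3,0,-1.7,0,0,0,0,-0.3,0,-0.6,0,0,0,0,-0.3,0,0,0,0,0,0,-0.3,0,0,1,0,0,0,-0.3,0,0,1.5,0,0,0,-0.3,0,0,1.5,0,0,0,-0.3,0,0,1,0,0,0,-0.3,0,0,0.4,0,0,0,-0.3,0,0,0.2,0,0,0,-0.3,0,0,0,0,0,0,-0.3,0,0,0,0,0,0,-0.3])

```text
time: 8.3
position: [0.4258, 0.1386, 0.0761]
orientation: [-3.141, 0.021, -0.002]
contact_force: [1.0, 0.3, -4.3]
gripper_width: 0.0653
grasp_force: 68.3
```

```bash
python3 - <<'E'
from h import *
plan([.535,.1425,.073],-.012)
p=optics.get_image("top"); V=cloud(p).reshape(-1,3)
a=V[(V[:,0]>.36)&(V[:,0]<.47)&(V[:,1]>.09)&(V[:,1]<.2)&(V[:,2]>.122)&(V[:,2]<.136)]
print(len(a),a.mean(0),cv2.minAreaRect(a[:,:2].astype(np.float32)))
cv2.imwrite("pics/t1.png",cv2.resize(p["img"][120:280,100:320],None,fx=3,fy=3))
E
```

```text
t=8.3 pos=[0.4258 0.1386 0.0761] yaw=-0.013 tilt=-1.000 F=[ 1.   0.3 -4.3] w=0.0653 g=68.3 | shift cm [10.91 -0.54  0.33] rot [-0.0003 -0.0013 -0.0012]
171 [0.40939005 0.11876364 0.13320488] ((0.4231346547603607, 0.12674854695796967), (0.045573871582746506, 0.06788995862007141), 88.1451644897461)
```

View pics/t1.png

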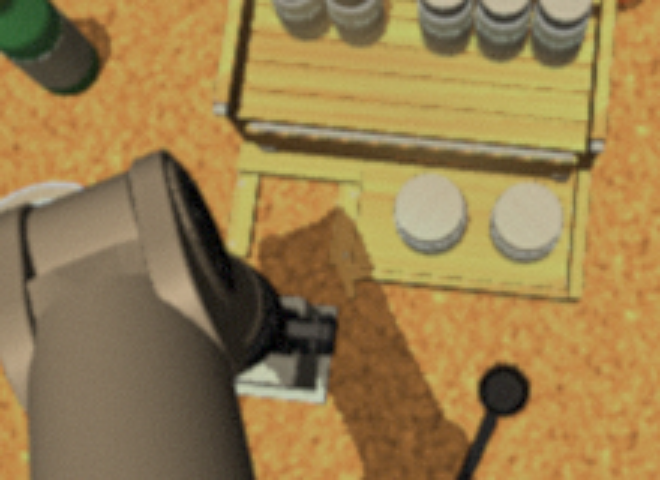

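The crop shows the held tin at about (285,350), just in front of the keeper mouth and slightly to its right. I'll correct y, set it down and start sliding.

Request:
play_rows(motion=[0,-0.4,0,0,0,0,-0.3,0,0,0.2,0,0,0,-0.3,0,0,0.2,0,0,0,-0.3,0,0,0,0,0,0,-0.3,0,0,0,0,0,0,-0.3])

```text
time: 8.85
position: [0.4255, 0.1429, 0.0719]
orientation: [-3.141, 0.02, -0.001]
contact_force: [-0.8, -0.1, -1.6]
gripper_width: 0.0651
grasp_force: 68.8
```

```bash
python3 - <<'E'
from h import *
plan([.535,.1425,.072],-.012)
E
```

```text
t=8.8 pos=[0.4255 0.1429 0.0719] yaw=-0.013 tilt=-1.000 F=[-0.8 -0.1 -1.6] w=0.0651 g=68.8 | shift cm [10.95 -0.11 -0.  ] rot [-0.0005 -0.0005 -0.0008]
```

Request:
play_rows(motion=[0.5,0,0,0,0,0,-0.3,0.7,0,0,0,0,0,-0.3,0.7,0,0,0,0,0,-0.3,0.7,0,0,0,0,0,-0.3,0.7,0,0,0,0,0,-0.3,0.7,0,0,0,0,0,-0.3,0.7,0,0,0,0,0,-0.3,0.7,0,0,0,0,0,-0.3,0.6,0,0,0,0,0,-0.3,0,0,0,0,0,0,-0.3])

```text
time: 9.85
position: [0.4865, 0.1416, 0.0719]
orientation: [-3.141, 0.022, -0.002]
contact_force: [-2.2, -1.8, 3.1]
gripper_width: 0.0654
grasp_force: 69.4
```

```bash
python3 - <<'E'
from h import *
plan([.535,.1425,.072],-.012)
E
```

```text
t=9.8 pos=[0.4865 0.1416 0.0719] yaw=-0.014 tilt=-1.000 F=[-2.2 -1.8  3.1] w=0.0654 g=69.4 | shift cm [ 4.85 -0.16 -0.01] rot [-0.0003 -0.0013 -0.0017]
```

Request:
play_rows(motion=[0.5,-0.05,0,0,0,0,-0.3,0.6,0,0,0,0,0,-0.3,0.6,0,0,0,0,0,-0.3,0.6,0,0,0,0,0,-0.3,0.6,0,0,0,0,0,-0.3,0.6,0,0,0,0,0,-0.3,0.4,0,0,0,0,0,-0.3,0.3,0,0,0,0,0,-0.3,0,0,0,0,0,0,-0.3])

```text
time: 10.75
position: [0.5273, 0.1418, 0.072]
orientation: [-3.141, 0.021, 0.001]
contact_force: [-4.0, -1.0, 6.6]
gripper_width: 0.0652
grasp_force: 69.7
```

```bash
python3 - <<'E'
from h import *
plan([.535,.1425,.072],-.012)
E
```

```text
t=10.8 pos=[0.5273 0.1418 0.072 ] yaw=-0.013 tilt=-1.000 F=[-4.  -1.   6.6] w=0.0652 g=69.7 | shift cm [ 0.77 -0.08 -0.  ] rot [-0.0001  0.0004 -0.0011]
```

Request:
play_rows(motion=[0.3,0,0,0,0,0,-0.3,0.3,0,0,0,0,0,-0.3,0.2,0,0,0,0,0,-0.3,0.2,0,0,0,0,0,-0.3,0,0,0,0,0,0,-0.3])

```text
time: 11.25
position: [0.5367, 0.1417, 0.0721]
orientation: [3.141, -0.02, -0.002]
contact_force: [-6.7, -0.5, 6.7]
gripper_width: 0.065
grasp_force: 69.8
```

```bash
python3 - <<'E'
from h import *
plan([.535,.1425,.072],-.012)
E
```

```text
t=11.2 pos=[0.5367 0.1417 0.0721] yaw=-0.013 tilt=-1.000 F=[-6.7 -0.5  6.7] w=0.0650 g=69.8 | shift cm [-0.17 -0.08  0.01] rot [ 0.0001  0.0013 -0.0009]
```

Request:
play_rows(motion=[0.2,0,0,0,0,0,-0.3,0.2,0,0,0,0,0,-0.3,0,0,0,0,0,0,-0.3])

```text
time: 11.55
position: [0.5392, 0.1417, 0.0722]
orientation: [3.141, -0.02, -0.007]
contact_force: [-9.3, -0.9, 11.4]
gripper_width: 0.065
grasp_force: 70.3
```

```bash
python3 - <<'E'
from h import *
plan([.535,.1425,.072],-.012)
E
```

```text
t=11.6 pos=[0.5392 0.1417 0.0722] yaw=-0.012 tilt=-1.000 F=[-9.3 -0.9 11.4] w=0.0650 g=70.3 | shift cm [-0.42 -0.08  0.02] rot [ 0.0007  0.0042 -0.0004]
```

Request:
play_rows(motion=[0.2,0,0,0,0,0,-0.3,0.2,0,0,0,0,0,-0.3,0,0,0,0,0,0,-0.3,0,0,0,0,0,0,-0.3])

```text
time: 11.95
position: [0.5417, 0.1416, 0.0727]
orientation: [3.14, -0.019, -0.011]
contact_force: [-11.7, -2.4, 16.3]
gripper_width: 0.0652
grasp_force: 71.1
```

```bash
python3 - <<'E'
from h import *
plan([.535,.1425,.072],-.012)
q=optics.get_image("scene"); R,t,K=cam(q)
cv2.imwrite("pics/s1.png",cv2.resize(q["img"][130:310,230:400],None,fx=3.3,fy=3.3))
V=cloud(q).reshape(-1,3)
a=V[(V[:,0]>.48)&(V[:,0]<.6)&(V[:,1]>.09)&(V[:,1]<.2)&(V[:,2]>.10)&(V[:,2]<.126)]
print(len(a),np.percentile(a[:,0],[5,50,90,97]) if len(a) else 0)
E
```

```text
t=11.9 pos=[0.5417 0.1416 0.0727] yaw=-0.012 tilt=-1.000 F=[-11.7  -2.4  16.3] w=0.0652 g=71.1 | shift cm [-0.67 -0.09  0.07] rot [ 0.0016  0.0068 -0.0001]
367 [0.5489525  0.57105152 0.57296824 0.57383599]
```

View pics/s1.png

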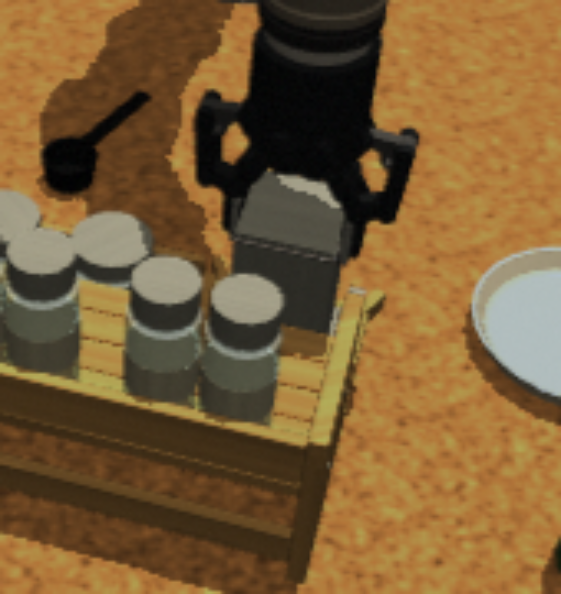

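The scene crop shows the tin upright in the gripper at about (285,260), deep behind the left panel. I'll check its tilt and depth against the stop.

```bash
python3 - <<'E'
from h import *
for n in("scene","top"):
    q=optics.get_image(n); V=cloud(q).reshape(-1,3)
    for z in np.arange(.05,.14,.01):
        a=V[(V[:,0]>.555)&(V[:,0]<.59)&(V[:,1]>.112)&(V[:,1]<.17)&(abs(V[:,2]-z)<.005)]
        if len(a)>4: print(n,"z %.2f n%d x med %.4f"%(z,len(a),np.median(a[:,0])),end=" ; ")
    a=V[(V[:,0]>.49)&(V[:,0]<.6)&(V[:,1]>.09)&(V[:,1]<.2)&(V[:,2]>.122)&(V[:,2]<.14)]
    if len(a)>10: print("\ntop plane",len(a),np.linalg.lstsq(np.c_[a[:,:2]-[.538,.142],np.ones(len(a))],a[:,2],rcond=None)[0],a[:,0].min(),a[:,0].max())
    # lip front/stop and row x for cross reference
    for nm in("keeper","tin_foot","lid_mid","keeper_lip"):
        print(nm,[(round(d["score"],2),np.round(ray(q,d["location"],{"keeper":0,"tin_foot":0,"lid_mid":.0735,"keeper_lip":.009}[nm])[:2],4).tolist()) for d in optics.pinpoint(nm,q)[:1]])
E
```

```text
scene z 0.06 n36 x med 0.5700 ; scene z 0.07 n34 x med 0.5705 ; scene z 0.08 n38 x med 0.5701 ; scene z 0.09 n53 x med 0.5712 ; scene z 0.10 n87 x med 0.5710 ; scene z 0.11 n93 x med 0.5712 ; scene z 0.12 n94 x med 0.5717 ; scene z 0.13 n184 x med 0.5660 ; 
top plane 740 [-0.05726917 -0.0016227   0.13001592] 0.5048053984592713 0.5999189430949533
keeper [(0.62, [0.6797, -0.3673])]
tin_foot []
lid_mid [(0.62, [0.5397, 0.1443])]
keeper_lip []

top plane 70 [-0.01510205  0.06905452  0.13256175] 0.5054138441653996 0.5719483269530037
keeper [(0.84, [0.5276, 0.1385])]
tin_foot [(0.6, [0.5398, 0.1438])]
lid_mid [(0.75, [0.5414, 0.1429])]
keeper_lip [(0.57, [0.5256, 0.1538])]
```

Request:
play_rows(motion=[-0.2,0,0,0,0,0,-0.3,-0.2,0,0,0,0,0,-0.3,-0.1,0,0,0,0,0,-0.3,0,0,0,0,0,0,-0.3])

```text
time: 12.9
position: [0.5404, 0.1415, 0.0723]
orientation: [3.141, -0.02, 0.001]
contact_force: [-5.4, -1.1, 7.6]
gripper_width: 0.0652
grasp_force: 69.9
```

```bash
python3 - <<'E'
from h import *
plan([.535,.1425,.072],-.012)
q=optics.get_image("scene"); V=cloud(q).reshape(-1,3)
for z in np.arange(.06,.13,.01):
        a=V[(V[:,0]>.555)&(V[:,0]<.59)&(V[:,1]>.112)&(V[:,1]<.17)&(abs(V[:,2]-z)<.005)]
        if len(a)>4: print("z %.2f n%d x med %.4f"%(z,len(a),np.median(a[:,0])),end=" ; ")
E
```

```text
t=12.9 pos=[0.5404 0.1415 0.0723] yaw=-0.013 tilt=-1.000 F=[-5.4 -1.1  7.6] w=0.0652 g=69.9 | shift cm [-0.54 -0.09  0.03] rot [ 0.0001 -0.0007 -0.0009]
z 0.06 n32 x med 0.5689 ; z 0.07 n38 x med 0.5692 ; z 0.08 n36 x med 0.5693 ; z 0.09 n64 x med 0.5692 ; z 0.10 n89 x med 0.5695 ; z 0.11 n92 x med 0.5697 ; z 0.12 n99 x med 0.5701 ; z 0.13 n167 x med 0.5651 ;
```

Request:
play_rows(motion=[0,0,0,0,0,0,0.9,0,0,0,0,0,0,0.9,0,0,0,0,0,0,0.9,-0.3,0,0,0,0,0,0.9,0,0,0,0,0,0,0,0,0,0,0,0,0,-0.3,0,0,0,0,0,0,-0.3,0,0,0,0,0,0,-0.3,0,0,0,0,0,0,-0.3], newtons=70)

```text
time: 13.85
position: [0.5372, 0.1413, 0.0718]
orientation: [3.141, -0.021, -0.0]
contact_force: [-1.3, -1.4, 3.7]
gripper_width: 0.0649
grasp_force: 79.3
```

```bash
python3 - <<'E'
from h import *
plan([.535,.1425,.072],-.012)
q=optics.get_image("scene"); V=cloud(q).reshape(-1,3)
for z in np.arange(.06,.13,.01):
        a=V[(V[:,0]>.555)&(V[:,0]<.59)&(V[:,1]>.112)&(V[:,1]<.17)&(abs(V[:,2]-z)<.005)]
        if len(a)>4: print("z %.2f n%d x med %.4f"%(z,len(a),np.median(a[:,0])),end=" ; ")
E
```

```text
t=13.8 pos=[0.5372 0.1413 0.0718] yaw=-0.013 tilt=-1.000 F=[-1.3 -1.4  3.7] w=0.0649 g=79.3 | shift cm [-0.22 -0.11 -0.02] rot [ 0.0003  0.     -0.0011]
z 0.06 n36 x med 0.5679 ; z 0.07 n33 x med 0.5681 ; z 0.08 n43 x med 0.5680 ; z 0.09 n70 x med 0.5679 ; z 0.10 n87 x med 0.5677 ; z 0.11 n99 x med 0.5678 ; z 0.12 n95 x med 0.5680 ; z 0.13 n148 x med 0.5637 ;
```

Request:
play_rows(motion=[0,0,-0.3,0,0,0,-0.3,0,0,-0.4,0,0,0,-0.3,0,0,-0.5,0,0,0,-0.3,0,0,-0.6,0,0,0,-0.3,0,0,-0.7,0,0,0,-0.3,0,0,-0.7,0,0,0,-0.3,0,0,-0.7,0,0,0,-0.3,0,0,-0.7,0,0,0,-0.3,0,0,-0.7,0,0,0,-0.3,0,0,-0.7,0,0,0,-0.3,0,0,-0.7,0,0,0,-0.3,0,0,-0.7,0,0,0,-0.3,0,0,-0.7,0,0,0,-0.3,0,0,-0.7,0,0,0,-0.3,0,0,-0.7,0,0,0,-0.3,0,0,-0.7,0,0,0,-0.3,0,0,-0.7,0,0,0,-0.3,0,0,-0.7,0,0,0,-0.3,0,0,-0.7,0,0,0,-0.3,0,0,-0.7,0,0,0,-0.3])

```text
time: 15.9
position: [0.5372, 0.1415, 0.2021]
orientation: [3.142, -0.021, -0.0]
contact_force: [0.2, -0.0, -1.6]
gripper_width: 0.0648
grasp_force: 81.0
```

```bash
python3 - <<'E'
from h import *
plan([.472,.3465,.20],-.012)
q=optics.get_image("scene")
cv2.imwrite("pics/s2.png",cv2.resize(q["img"][60:310,230:450],None,fx=2.3,fy=2.3))
E
```

```text
t=15.9 pos=[0.5372 0.1415 0.2021] yaw=-0.013 tilt=-1.000 F=[ 0.2 -0.  -1.6] w=0.0648 g=81.0 | shift cm [ -6.79 -20.42   0.21] rot [ 0.      0.0001 -0.0011]
```

View pics/s2.png

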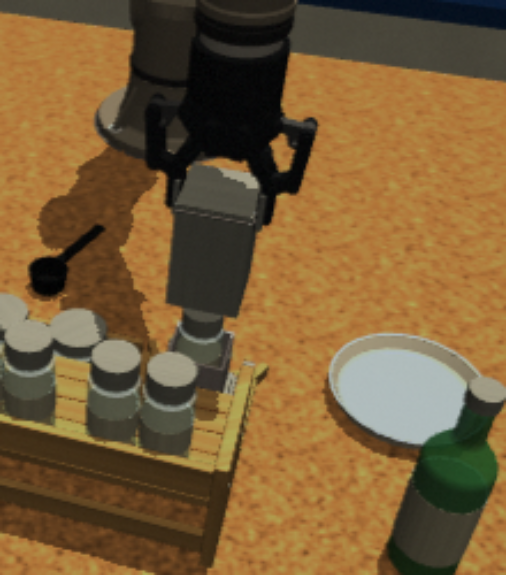

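The lid hangs clear at about (215,240) and the jar stands in the held base at (203,330), with the dish at (410,390). Next I carry the lid to the dish.

Request:
play_rows(motion=[-0.3,-0.7,0,0,0,0,-0.3,-0.6,-1.8,0,0,0,0,-0.3,-0.9,-3,0,0,0,0,-0.3,-1.1,-3.5,0,0,0,0,-0.3,-1.1,-3.5,0,0,0,0,-0.3,-1.1,-3.5,0,0,0,0,-0.3,-0.9,-2.6,0,0,0,0,-0.3,-0.5,-1.4,0,0,0,0,-0.3,-0.1,-0.4,0,0,0,0,-0.3,0,0,1,0,0,0,-0.3,0,0,2,0,0,0,-0.3,0,0,2.5,0,0,0,-0.3,0,0,2.5,0,0,0,-0.3,0,0,2,0,0,0,-0.3,0,0,1,0,0,0,-0.3,0,0,0.5,0,0,0,-0.3,0,0,0,0,0,0,-0.3,0,0,0,0,0,0,-0.3])

```text
time: 17.75
position: [0.4748, 0.3465, 0.0876]
orientation: [-3.14, 0.022, -0.003]
contact_force: [-0.1, 0.9, -1.8]
gripper_width: 0.0649
grasp_force: 81.0
```

```bash
python3 - <<'E'
from h import *
plan([.474,.3465,.0598],-.012)
E
```

```text
t=17.8 pos=[0.4748 0.3465 0.0876] yaw=-0.014 tilt=-1.000 F=[-0.1  0.9 -1.8] w=0.0649 g=81.0 | shift cm [-0.09  0.01  2.78] rot [-0.0011 -0.0017 -0.0018]
```

Request:
play_rows(motion=[0,0,0.9,0,0,0,-0.3,0,0,0.9,0,0,0,-0.3,0,0,0.5,0,0,0,-0.3,0,0,0.3,0,0,0,-0.3,0,0,0.2,0,0,0,-0.3,0,0,0,0,0,0,-0.3,0,0,0,0,0,0,-0.3])

```text
time: 18.45
position: [0.4735, 0.3459, 0.0599]
orientation: [3.14, -0.02, -0.001]
contact_force: [-2.6, -3.0, 5.7]
gripper_width: 0.065
grasp_force: 81.9
```

```bash
python3 - <<'E'
from h import *
plan([.474,.3465,.0598],-.012)
E
```

```text
t=18.4 pos=[0.4735 0.3459 0.0599] yaw=-0.013 tilt=-1.000 F=[-2.6 -3.   5.7] w=0.0650 g=81.9 | shift cm [ 0.05 -0.07  0.01] rot [ 0.0014  0.0004 -0.001 ]
```

Request:
play_rows(motion=[0,0,0,0,0,0,0,0,0,0,0,0,0,1,0,0,0,0,0,0,1,0,0,0,0,0,0,1,0,0,0,0,0,0,1,0,0,-0.5,0,0,0,1,0,0,-1.5,0,0,0,1,0,0,-2.5,0,0,0,1,0,0,-3,0,0,0,1,0,0,-3,0,0,0,1,0,0,-2.5,0,0,0,1,0,0,-1,0,0,0,1,0,0,0,0,0,0,1])

```text
time: 19.75
position: [0.4747, 0.3472, 0.2002]
orientation: [-3.139, 0.02, -0.004]
contact_force: [-1.2, 0.5, 0.1]
gripper_width: 0.0857
grasp_force: 0.0
```

```bash
python3 - <<'E'
from h import *
q=optics.get_image("scene"); W=cloud(q); V=W.reshape(-1,3)
def sel(x0,x1,y0,y1,z0,z1): return V[(V[:,0]>x0)&(V[:,0]<x1)&(V[:,1]>y0)&(V[:,1]<y1)&(V[:,2]>z0)&(V[:,2]<z1)]
a=sel(.4,.55,.27,.43,.112,.122); print("lid top",len(a),a.mean(0),cv2.minAreaRect(a[:,:2].astype(np.float32)))
a=sel(.36,.58,.24,.46,.018,.026); print("dish",cv2.fitEllipse(a[:,:2].astype(np.float32)))
a=sel(.49,.58,.09,.19,.118,.13); print("jar",len(a),cv2.minAreaRect(a[:,:2].astype(np.float32)))
print((a[:,:2].min(0)+a[:,:2].max(0))/2)
a=sel(.49,.60,.09,.19,.07,.08); print("rim",len(a),a.min(0),a.max(0))
plan([.535,.142,.20],1.558)
cv2.imwrite("pics/s3.png",cv2.resize(q["img"][100:320,230:450],None,fx=2.6,fy=2.6))
E
```

```text
lid top 659 [0.47539181 0.34562558 0.11673566] ((0.4729614555835724, 0.3447827100753784), (0.0715467631816864, 0.06625304371118546), 0.538981020450592)
dish ((0.4580674469470978, 0.3383331298828125), (0.12442236393690109, 0.1716640591621399), 65.01876831054688)
jar 197 ((0.5352493524551392, 0.14105767011642456), (0.03824122995138168, 0.04030871391296387), 49.96919631958008)
[0.53461657 0.14054516]
rim 153 [0.50379006 0.1105596  0.07004533] [0.56513958 0.17224104 0.07965125]
t=19.8 pos=[0.4739 0.3463 0.1985] yaw=-0.013 tilt=-1.000 F=[ 0.  -1.5 -1.8] w=0.0854 g=0.0 | shift cm [ 6.37 20.35 -0.15] rot [ 2.0000e-04 -2.0000e-04 -1.5711e+00]
```

View pics/s3.png

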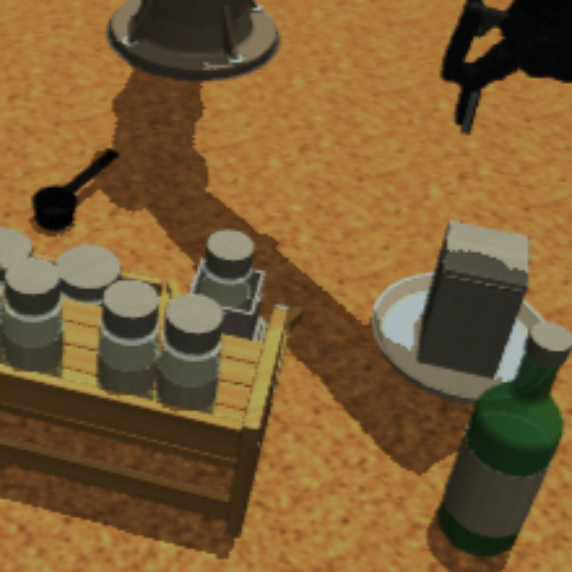

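The lid stands at about (475,300) in the middle of the dish, and the jar is in the tin at (230,260). Next I move over the jar and turn the fingers fore and aft.

Request:
play_rows(motion=[0.3,1,0,0,0,0,1,0.9,3,0,0,0,0,1,1.3,4.2,0,0,0,0,1,1.3,4.2,0,0,0,0,1,1.2,4,0,0,0,0,0.4,0.9,3,0,0,0,0,0.4,0.4,1.05,0,0,0,-0.06,0.4,0,0,0,0,0,-0.14,0.4,0,0,0,0,0,-0.14,0.4,0,0,0,0,0,-0.14,0.4,0,0,0,0,0,-0.14,0.4,0,0,0,0,0,-0.14,0.4,0,0,0,0,0,-0.14,0.4,0,0,0,0,0,-0.14,0.4,0,0,0,0,0,-0.14,0.4,0,0,0,0,0,-0.14,0.4,0,0,0,0,0,-0.14,0.4,0,0,0,0,0,-0.111,0.4,0,0,0,0,0,0,0.4,0,0,0,0,0,0,0.4])

```text
time: 21.8
position: [0.5336, 0.14, 0.1973]
orientation: [-2.238, -2.203, 0.004]
contact_force: [0.3, 0.2, 0.5]
gripper_width: 0.06
grasp_force: 0.0
```

```bash
python3 - <<'E'
from h import *
plan([.5345,.141,.081],1.558)
E
```

```text
t=21.8 pos=[0.5336 0.14   0.1973] yaw=1.555 tilt=-1.000 F=[0.3 0.2 0.5] w=0.0600 g=0.0 | shift cm [ 0.12  0.12 11.63] rot [-0.0024  0.0009 -0.0031]
```

Request:
play_rows(motion=[0.1,0.1,0.5,0,0,0,0.4,0,0,1.5,0,0,0,0.4,0,0,2,0,0,0,0.4,0,0,2,0,0,0,0.4,0,0,2,0,0,0,0.4,0,0,1.5,0,0,0,0.4,0,0,1.2,0,0,0,0.4,0,0,0.7,0,0,0,0.4,0,0,0.2,0,0,0,0.4,0,0,0,0,0,0,0.4,0,0,0,0,0,0,0.2,0,0,0,0,0,0,0.1,0,0,0,0,0,0,0,0,0,0,0,0,0,-0.3,0,0,0,0,0,0,-0.3,0,0,0,0,0,0,-0.3], newtons=50)

```text
time: 23.4
position: [0.5354, 0.1423, 0.0834]
orientation: [2.235, 2.207, 0.001]
contact_force: [-2.2, -0.8, 6.0]
gripper_width: 0.0382
grasp_force: 50.2
```

```bash
python3 - <<'E'
from h import *
plan([.5345,.141,.081],1.558)
E
```

```text
t=23.4 pos=[0.5354 0.1423 0.0834] yaw=1.558 tilt=-1.000 F=[-2.2 -0.8  6. ] w=0.0382 g=50.2 | shift cm [-0.13 -0.09  0.24] rot [ 0.0006 -0.0002 -0.    ]
```

Request:
play_rows(motion=[0,0,-0.2,0,0,0,-0.3,0,0,-0.4,0,0,0,-0.3,0,0,-0.7,0,0,0,-0.3,0,0,-0.9,0,0,0,-0.3,0,0,-1,0,0,0,-0.3,0,0,-1,0,0,0,-0.3,0,0,-1,0,0,0,-0.3,0,0,-1,0,0,0,-0.3,0,0,-1,0,0,0,-0.3,0,0,-0.9,0,0,0,-0.3,0,0,-0.6,0,0,0,-0.3,0,0,-0.3,0,0,0,-0.3,0,0,0,0,0,0,-0.3,0,0,0,0,0,0,-0.3])

```text
time: 24.8
position: [0.535, 0.1419, 0.1722]
orientation: [-2.235, -2.207, 0.001]
contact_force: [0.8, 0.3, -1.5]
gripper_width: 0.0381
grasp_force: 50.3
```

```bash
python3 - <<'E'
from h import *
plan([.5345,.058,.17],1.558)
q=optics.get_image("scene"); V=cloud(q).reshape(-1,3)
def sel(x0,x1,y0,y1,z0,z1): return V[(V[:,0]>x0)&(V[:,0]<x1)&(V[:,1]>y0)&(V[:,1]<y1)&(V[:,2]>z0)&(V[:,2]<z1)]
for z in np.arange(.09,.17,.01):
    a=sel(.5,.58,.11,.17,z-.005,z+.005)
    if len(a)>4: print("z %.2f n%d y %.4f..%.4f x max %.4f"%(z,len(a),a[:,1].min(),a[:,1].max(),np.percentile(a[:,0],95)))
a=sel(.49,.60,.09,.19,.07,.08); print("rim",len(a),a.min(0),a.max(0))
for nm,z0,z1,y0,y1 in(("rows",.188,.202,-.1,.17),):
    a=sel(.64,.75,y0,y1,z0,z1); ys=np.sort(a[:,1]); c=np.where(np.diff(ys)>.004)[0]; print(list(zip(np.r_[ys[0],ys[c+1]].round(4),np.r_[ys[c],ys[-1]].round(4))), a[:,0].min(),a[:,0].max())
cv2.imwrite("pics/s4.png",cv2.resize(q["img"][60:310,200:400],None,fx=2.4,fy=2.4))
E
```

```text
t=24.8 pos=[0.535  0.1419 0.1722] yaw=1.558 tilt=-1.000 F=[ 0.8  0.3 -1.5] w=0.0381 g=50.3 | shift cm [-8.38  0.06  0.22] rot [-0.0008  0.0003 -0.0001]
z 0.11 n50 y 0.1208..0.1611 x max 0.5557
z 0.12 n71 y 0.1192..0.1612 x max 0.5554
z 0.13 n66 y 0.1172..0.1614 x max 0.5559
z 0.14 n69 y 0.1210..0.1611 x max 0.5562
z 0.15 n74 y 0.1196..0.1617 x max 0.5571
z 0.16 n84 y 0.1181..0.1617 x max 0.5572
z 0.17 n75 y 0.1203..0.1611 x max 0.5569
rim 115 [0.50248702 0.11072352 0.07007754] [0.56451143 0.17230392 0.0786723 ]
[(np.float64(-0.0898), np.float64(-0.0506)), (np.float64(-0.0446), np.float64(-0.0049)), (np.float64(0.0015), np.float64(0.0408)), (np.float64(0.0748), np.float64(0.1134)), (np.float64(0.1199), np.float64(0.159))] 0.6737938527822259 0.7180453448053933
```

View pics/s4.png

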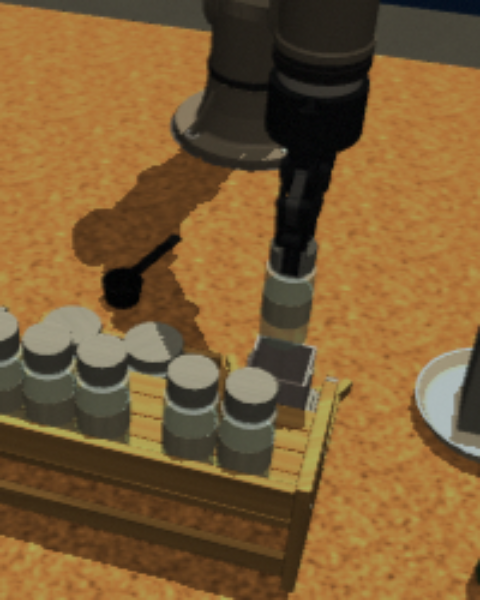

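The jar hangs upright at about (288,300), clear of the tin's rim, and the gap in the row is at about (150,390). Next I bring it in front of the gap.

Request:
play_rows(motion=[-0.5,0,0,0,0,0,-0.3,-1.3,0,0,0,0,0,-0.3,-2,0,0,0,0,0,-0.3,-2,0,0,0,0,0,-0.3,-1.5,0,0,0,0,0,-0.3,-0.8,0.1,0,0,0,0,-0.3,-0.2,0.8,0,0,0,0,-0.3,0,1.5,0,0,0,0,-0.3,0,2,0,0,0,0,-0.3,0,2,0,0,0,0,-0.3,0,1.6,0,0,0,0,-0.3,0,1,0,0,0,0,-0.3,0,0.4,0,0,0,0,-0.3,0,0,0,0,0,0,-0.3,0,0,0,0,0,0,-0.3,0,0,0,0,0,0,-0.3])

```text
time: 26.45
position: [0.6277, 0.058, 0.1727]
orientation: [-2.235, -2.208, 0.0]
contact_force: [-0.2, -0.4, -1.1]
gripper_width: 0.0381
grasp_force: 50.5
```

```bash
cat > m.py <<'E'
from h import *
plan([.695,.0588,.1565],1.558)
q=optics.get_image("scene"); V=cloud(q).reshape(-1,3)
def sel(x0,x1,y0,y1,z0,z1): return V[(V[:,0]>x0)&(V[:,0]<x1)&(V[:,1]>y0)&(V[:,1]<y1)&(V[:,2]>z0)&(V[:,2]<z1)]
a=sel(.67,.75,-.1,.18,.188,.202); ys=np.sort(a[:,1]); c=np.where(np.diff(ys)>.004)[0]; print([(round(l,4),round(h,4),round((l+h)/2,4),(a[(a[:,1]>=l)&(a[:,1]<=h)][:,0].max()-.020).round(4)) for l,h in zip(np.r_[ys[0],ys[c+1]],np.r_[ys[c],ys[-1]])])
for z in(.10,.12,.14,.16,.18):
    a=sel(.6,.74,.03,.085,z-.006,z+.006)
    if len(a)>4: print("z %.2f n%d y %.4f..%.4f x %.4f..%.4f"%(z,len(a),a[:,1].min(),a[:,1].max(),a[:,0].min(),a[:,0].max()))
E
python3 m.py
```

```text
t=26.4 pos=[0.6277 0.058  0.1727] yaw=1.558 tilt=-1.000 F=[-0.2 -0.4 -1.1] w=0.0381 g=50.5 | shift cm [0.16 6.73 1.62] rot [-0.0002  0.0002  0.0004]
[(np.float64(-0.0897), np.float64(-0.0504), np.float64(-0.0701), np.float64(0.6933)), (np.float64(-0.0438), np.float64(-0.0054), np.float64(-0.0246), np.float64(0.6944)), (np.float64(0.0019), np.float64(0.0403), np.float64(0.0211), np.float64(0.6944)), (np.float64(0.0747), np.float64(0.1132), np.float64(0.094), np.float64(0.6972)), (np.float64(0.1202), np.float64(0.1591), np.float64(0.1396), np.float64(0.6972))]
z 0.10 n118 y 0.0303..0.0835 x 0.6935..0.7310
z 0.12 n287 y 0.0301..0.0850 x 0.6363..0.7310
z 0.14 n117 y 0.0304..0.0844 x 0.6373..0.7153
z 0.16 n155 y 0.0301..0.0837 x 0.6268..0.7151
z 0.18 n168 y 0.0301..0.0847 x 0.6270..0.7147
```

Request:
play_rows(motion=[0.1,0,0.5,0,0,0,-0.3,0,0,0.5,0,0,0,-0.3,0,0,0.3,0,0,0,-0.3,0,0,0.2,0,0,0,-0.3,0,0,0.1,0,0,0,-0.3,0,0,0,0,0,0,-0.3,0,0,0,0,0,0,-0.3])

```text
time: 27.2
position: [0.6283, 0.0588, 0.1567]
orientation: [2.236, 2.207, 0.0]
contact_force: [0.1, 0.1, -1.5]
gripper_width: 0.0382
grasp_force: 50.5
```

```bash
python3 m.py|head -1
```

```text
t=27.2 pos=[0.6283 0.0588 0.1567] yaw=1.558 tilt=-1.000 F=[ 0.1  0.1 -1.5] w=0.0382 g=50.5 | shift cm [0.08 6.67 0.02] rot [ 0.0002 -0.0001 -0.0001]
```

Request:
play_rows(motion=[0,0.5,0,0,0,0,-0.3,0,0.8,0,0,0,0,-0.3,0,0.8,0,0,0,0,-0.3,0,0.6,0,0,0,0,-0.3,0,0.4,0,0,0,0,-0.3,0,0.3,0,0,0,0,-0.3,0,0.3,0,0,0,0,-0.3,0,0.3,0,0,0,0,-0.3,0,0.3,0,0,0,0,-0.3,0,0.3,0,0,0,0,-0.3,0,0.3,0,0,0,0,-0.3,0,0,0,0,0,0,-0.3])

```text
time: 28.45
position: [0.6771, 0.0586, 0.1563]
orientation: [-2.235, -2.207, 0.0]
contact_force: [-1.6, 0.2, -2.1]
gripper_width: 0.0382
grasp_force: 50.5
```

```bash
python3 m.py
```

```text
t=28.4 pos=[0.6771 0.0586 0.1563] yaw=1.558 tilt=-1.000 F=[-1.6  0.2 -2.1] w=0.0382 g=50.5 | shift cm [ 0.04  1.79 -0.02] rot [-0.0008 -0.0005  0.0002]
[(np.float64(-0.0901), np.float64(-0.0507), np.float64(-0.0704), np.float64(0.6926)), (np.float64(-0.044), np.float64(-0.0057), np.float64(-0.0249), np.float64(0.694)), (np.float64(-0.0016), np.float64(0.0439), np.float64(0.0212), np.float64(0.6995)), (np.float64(0.0485), np.float64(0.1152), np.float64(0.0819), np.float64(0.6983)), (np.float64(0.1201), np.float64(0.1591), np.float64(0.1396), np.float64(0.6977))]
z 0.10 n166 y 0.0303..0.0840 x 0.6902..0.7310
z 0.12 n289 y 0.0306..0.0849 x 0.6898..0.7306
z 0.14 n132 y 0.0309..0.0850 x 0.6863..0.7179
z 0.16 n126 y 0.0300..0.0845 x 0.6887..0.7178
z 0.18 n86 y 0.0304..0.0849 x 0.6566..0.7149
```

Request:
play_rows(motion=[0,0.2,0,0,0,0,-0.3,0,0.2,0,0,0,0,-0.3,0,0.2,0,0,0,0,-0.3,0,0.2,0,0,0,0,-0.3,0,0.2,0,0,0,0,-0.3,0,0.2,0,0,0,0,-0.3,0,0.2,0,0,0,0,-0.3,0,0.2,0,0,0,0,-0.3,0,0.2,0,0,0,0,-0.3,0,0,0,0,0,0,-0.3,0,0,0,0,0,0,-0.3])

```text
time: 29.6
position: [0.6961, 0.0577, 0.1568]
orientation: [2.235, 2.206, 0.002]
contact_force: [-0.2, 0.4, -1.6]
gripper_width: 0.0381
grasp_force: 50.5
```

```bash
cat >> m.py <<'E'
cv2.imwrite("pics/m_%.0f.png"%(env.get_obs()["time"]*10),cv2.resize(q["img"][130:310,160:350],None,fx=3.2,fy=3.2))
E
python3 m.py; ls pics
```

```text
t=29.6 pos=[0.6961 0.0577 0.1568] yaw=1.557 tilt=-1.000 F=[-0.2  0.4 -1.6] w=0.0381 g=50.5 | shift cm [ 0.11 -0.12  0.03] rot [ 0.0021  0.     -0.0005]
[(np.float64(-0.095), np.float64(-0.0557), np.float64(-0.0754), np.float64(0.6929)), (np.float64(-0.0506), np.float64(-0.0123), np.float64(-0.0315), np.float64(0.6934)), (np.float64(-0.0073), np.float64(0.0302), np.float64(0.0115), np.float64(0.6991)), (np.float64(0.0415), np.float64(0.0419), np.float64(0.0417), np.float64(0.6911)), (np.float64(0.0466), np.float64(0.0753), np.float64(0.0609), np.float64(0.7106)), (np.float64(0.0798), np.float64(0.1197), np.float64(0.0998), np.float64(0.6993)), (np.float64(0.1248), np.float64(0.1632), np.float64(0.144), np.float64(0.6989))]
z 0.10 n118 y 0.0311..0.0849 x 0.6969..0.7311
z 0.12 n262 y 0.0304..0.0849 x 0.6992..0.7310
z 0.14 n118 y 0.0308..0.0842 x 0.7002..0.7199
z 0.16 n123 y 0.0303..0.0849 x 0.6880..0.7182
z 0.18 n68 y 0.0301..0.0840 x 0.6744..0.7232
m_296.png
s1.png
s2.png
s3.png
s4.png
scene0.png
t1.png
top0.png
```

Request:
play_rows(motion=[0,0.1,0,0,0,0,-0.3,0,0.1,0,0,0,0,-0.3,0,0,0.1,0,0,0,-0.3,0,0,0.1,0,0,0,-0.3,0,0,0,0,0,0,-0.3])

```text
time: 30.15
position: [0.6976, 0.0579, 0.1555]
orientation: [2.235, 2.206, 0.002]
contact_force: [-1.8, -0.8, 2.3]
gripper_width: 0.0382
grasp_force: 51.1
```

```bash
python3 m.py|head -1
```

```text
t=30.1 pos=[0.6976 0.0579 0.1555] yaw=1.558 tilt=-1.000 F=[-1.8 -0.8  2.3] w=0.0382 g=51.1 | shift cm [ 0.08 -0.26 -0.1 ] rot [ 0.0015 -0.0001 -0.0003]
```

View pics/m_296.png

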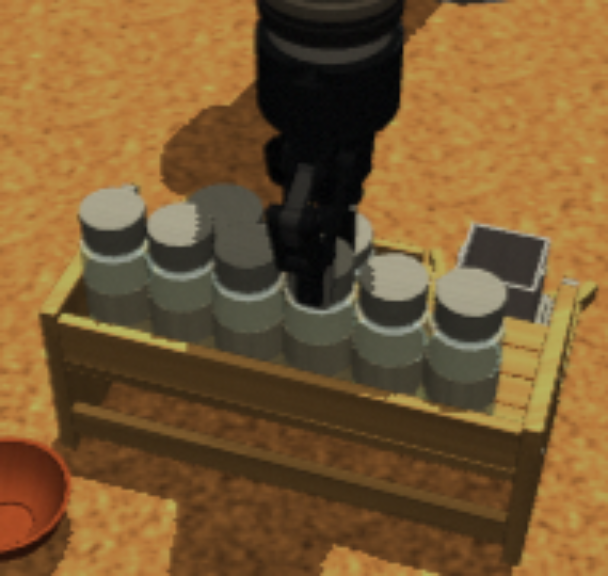

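All six jars stand upright in a line, with the held one at about (320,310), now seated on the deck. Release and retreat.

Request:
play_rows(motion=[0,0,0,0,0,0,0,0,0,0,0,0,0,0.2,0,0,0,0,0,0,0.4,0,0,0,0,0,0,0.4,0,0,0,0,0,0,0.4,0,0,-0.5,0,0,0,0.4,0,0,-1.5,0,0,0,0.4,0,0,-2,0,0,0,0.4,0,0,-2.5,0,0,0,0.4,0,-1,-2,0,0,0,0.4,0,-4,-1,0,0,0,0.4,0,-4,0,0,0,0,0.4,0,-4,0,0,0,0,0.4,0,-3.5,0,0,0,0,0.4,0,-2,0,0,0,0,0.4,0,0,0,0,0,0,0.4])

```text
time: 31.8
position: [0.5092, 0.0608, 0.2507]
orientation: [2.233, 2.207, -0.003]
contact_force: [0.5, 0.8, -0.3]
gripper_width: 0.0597
grasp_force: 0.0
```

```bash
cat > f.py <<'E'
from h import *
plan([.5,.06,.25])
for n in("scene","top"):
    V=cloud(optics.get_image(n)).reshape(-1,3)
    def sel(x0,x1,y0,y1,z0,z1): return V[(V[:,0]>x0)&(V[:,0]<x1)&(V[:,1]>y0)&(V[:,1]<y1)&(V[:,2]>z0)&(V[:,2]<z1)]
    a=sel(.66,.75,-.11,.19,.189,.202); ys=np.sort(a[:,1]); c=np.where(np.diff(ys)>.003)[0]
    print(n,[(round((l+h)/2,4),round(h-l,3),np.round((b[:,0].max()+b[:,0].min())/2,4),b[:,2].max().round(3)) for l,h in zip(np.r_[ys[0],ys[c+1]],np.r_[ys[c],ys[-1]]) for b in[a[(a[:,1]>=l)&(a[:,1]<=h)]]])
    a=sel(.49,.59,.09,.19,.07,.08)
    if len(a): print("rim",cv2.minAreaRect(a[:,:2].astype(np.float32)))
    a=sel(.715,.74,-.07,.15,.115,.128)
    if len(a): print("rail x", np.percentile(a[:,0],[2,50,98]).round(4))
    a=sel(.40,.55,.26,.43,.112,.122)
    if len(a): print("lid",cv2.minAreaRect(a[:,:2].astype(np.float32)))
E
python3 f.py
```

```text
t=31.8 pos=[0.5092 0.0608 0.2507] yaw=1.559 tilt=-1.000 F=[ 0.5  0.8 -0.3] w=0.0597 g=0.0 | shift cm [-0.09 -0.92  0.07]
scene [(np.float64(-0.0754), np.float64(0.04), np.float64(0.6923), np.float64(0.197)), (np.float64(-0.0317), np.float64(0.04), np.float64(0.6938), np.float64(0.197)), (np.float64(0.0124), np.float64(0.04), np.float64(0.6983), np.float64(0.197)), (np.float64(0.0559), np.float64(0.04), np.float64(0.6978), np.float64(0.197)), (np.float64(0.0997), np.float64(0.039), np.float64(0.6987), np.float64(0.198)), (np.float64(0.1438), np.float64(0.039), np.float64(0.6971), np.float64(0.198))]
rim ((0.5329559445381165, 0.14161352813243866), (0.061875615268945694, 0.060338616371154785), 87.13548278808594)
rail x [0.7156 0.7269 0.7302]
lid ((0.4727497398853302, 0.34546318650245667), (0.0653064101934433, 0.07062486559152603), 89.64447021484375)
top [(np.float64(-0.0769), np.float64(0.038), np.float64(0.6908), np.float64(0.2)), (np.float64(-0.0322), np.float64(0.039), np.float64(0.6921), np.float64(0.201)), (np.float64(0.0112), np.float64(0.039), np.float64(0.6969), np.float64(0.2)), (np.float64(0.0514), np.float64(0.03), np.float64(0.6973), np.float64(0.199))]
rail x [0.719  0.7234 0.728 ]
lid ((0.4716864228248596, 0.3450433611869812), (0.06866911053657532, 0.0666196346282959), 89.60377502441406)
```

The jar is in line with its neighbours against the rail. The base may have crept about 1 mm from the stop, so I'll nudge it gently home with closed fingers.

Request:
play_rows(motion=[0,-1.5,0,0,0,0,-1,0,-3,0,0,0,0,-1,1,-1.4,0,0,0,0,-1,3,0,0,0,0,0,-1,3,0,0,0,0,0,-1,1.1,0,1,0,0,0,-1,0,0,3,0,0,0,-1,0,0,4,0,0,0,-1,0,0,4,0,0,0,-1,0,0,4,0,0,0,-1,0,0,3,0,0,0,-1,0,0,2,0,0,0,-1,0,0,1,0,0,0,-1,0,0,0,0,0,0,-1,0,0,0,0,0,0,-1], newtons=20)

```text
time: 33.4
position: [0.4554, 0.143, 0.0304]
orientation: [2.235, 2.207, 0.003]
contact_force: [0.0, 1.2, -0.7]
gripper_width: -0.0003
grasp_force: 0.0
```

```bash
python3 - <<'E'
from h import *
plan([.488,.1415,.030],1.558)
E
```

```text
t=33.4 pos=[0.4554 0.143  0.0304] yaw=1.558 tilt=-1.000 F=[ 0.   1.2 -0.7] w=-0.0003 g=0.0 | shift cm [-0.1   3.26  0.04] rot [ 0.0017 -0.0012  0.    ]
```

Request:
play_rows(motion=[-0.1,0.5,0,0,0,0,-1,0,0.7,0,0,0,0,-1,0,0.7,0,0,0,0,-1,0,0.5,0,0,0,0,-1,0,0.4,0,0,0,0,-1,0,0.3,0,0,0,0,-1,0,0.2,0,0,0,0,-1,0,0,0,0,0,0,-1])

```text
time: 34.2
position: [0.4874, 0.1406, 0.0295]
orientation: [-2.236, -2.207, 0.0]
contact_force: [-0.2, -0.7, 0.5]
gripper_width: -0.0003
grasp_force: 0.0
```

```bash
python3 f.py | grep -v lid
```

```text
t=34.2 pos=[0.4874 0.1406 0.0295] yaw=1.558 tilt=-1.000 F=[-0.2 -0.7  0.5] w=-0.0003 g=0.0 | shift cm [ -8.04   1.37 -22.05]
scene [(np.float64(-0.0756), np.float64(0.038), np.float64(0.6921), np.float64(0.197)), (np.float64(-0.0317), np.float64(0.04), np.float64(0.6941), np.float64(0.197)), (np.float64(0.012), np.float64(0.039), np.float64(0.6983), np.float64(0.197)), (np.float64(0.0561), np.float64(0.039), np.float64(0.6989), np.float64(0.197)), (np.float64(0.0999), np.float64(0.039), np.float64(0.6994), np.float64(0.197)), (np.float64(0.1439), np.float64(0.039), np.float64(0.6977), np.float64(0.197))]
rim ((0.5276022553443909, 0.1420893520116806), (0.061803948134183884, 0.07051296532154083), 84.06798553466797)
rail x [0.7156 0.7268 0.7302]
top [(np.float64(-0.0771), np.float64(0.039), np.float64(0.6912), np.float64(0.2)), (np.float64(-0.0322), np.float64(0.039), np.float64(0.6924), np.float64(0.199)), (np.float64(0.0112), np.float64(0.039), np.float64(0.6974), np.float64(0.199)), (np.float64(0.055), np.float64(0.037), np.float64(0.6973), np.float64(0.199)), (np.float64(0.0984), np.float64(0.037), np.float64(0.6984), np.float64(0.199)), (np.float64(0.1426), np.float64(0.039), np.float64(0.6969), np.float64(0.2))]
rim ((0.5346267223358154, 0.1239878237247467), (0.06021289527416229, 0.026496272534132004), 2.6225483417510986)
rail x [0.7197 0.7235 0.7277]
```

Request:
play_rows(motion=[0,0.2,0,0,0,0,-1,0,0.2,0,0,0,0,-1,0,0.2,0,0,0,0,-1,0,0.2,0,0,0,0,-1,0,0,0,0,0,0,-1])

```text
time: 34.8
position: [0.492, 0.1404, 0.0292]
orientation: [-2.233, -2.206, 0.009]
contact_force: [-6.5, -1.0, 6.3]
gripper_width: 0.0002
grasp_force: 3.8
```

```bash
python3 - <<'E'
from h import *
plan([.488,.1415,.030],1.558)
E
```

```text
t=34.8 pos=[0.492  0.1404 0.0292] yaw=1.559 tilt=-1.000 F=[-6.5 -1.   6.3] w=0.0002 g=3.8 | shift cm [ 0.11 -0.41 -0.08] rot [-0.0062  0.0019  0.0006]
```

Request:
play_rows(motion=[0,-0.4,0,0,0,0,-1,0,-1.5,0,0,0,0,-1,0,-2.5,0,0,0,0,-1,0,0,-2,0,0,0,-1,0,0,-4,0,0,0,-1,0,0,-5,0,0,0,-1,0,0,-5,0,0,0,-1,0,0,-4,0,0,0,-1,0,-2,-1,0,0,0,-1,0,0,0,0,0,0,-1,0,0,0,0,0,0,-1])

```text
time: 35.9
position: [0.4319, 0.1409, 0.2395]
orientation: [2.235, 2.205, 0.001]
contact_force: [0.6, -1.2, -0.1]
gripper_width: 0.0002
grasp_force: 0.0
```

```bash
python3 f.py; python3 - <<'E'
from h import *
q=optics.get_image("scene"); cv2.imwrite("pics/end.png",q["img"])
E
```

```text
t=35.9 pos=[0.4319 0.1409 0.2395] yaw=1.558 tilt=-1.000 F=[ 0.6 -1.2 -0.1] w=0.0002 g=0.0 | shift cm [-8.    6.92 -1.03]
scene [(np.float64(-0.0752), np.float64(0.039), np.float64(0.6922), np.float64(0.197)), (np.float64(-0.0317), np.float64(0.039), np.float64(0.6936), np.float64(0.197)), (np.float64(0.0122), np.float64(0.039), np.float64(0.6982), np.float64(0.197)), (np.float64(0.0563), np.float64(0.039), np.float64(0.6975), np.float64(0.198)), (np.float64(0.1001), np.float64(0.039), np.float64(0.6992), np.float64(0.197)), (np.float64(0.1442), np.float64(0.039), np.float64(0.698), np.float64(0.197))]
rim ((0.534575879573822, 0.14130763709545135), (0.06156720593571663, 0.05912178009748459), 87.7277603149414)
rail x [0.7156 0.7269 0.7303]
lid ((0.47237569093704224, 0.3458423614501953), (0.06670408695936203, 0.06988538801670074), 88.4756851196289)
top [(np.float64(-0.077), np.float64(0.038), np.float64(0.6912), np.float64(0.199)), (np.float64(-0.0322), np.float64(0.039), np.float64(0.6921), np.float64(0.199)), (np.float64(0.0112), np.float64(0.039), np.float64(0.697), np.float64(0.2)), (np.float64(0.0553), np.float64(0.038), np.float64(0.6977), np.float64(0.199)), (np.float64(0.0987), np.float64(0.038), np.float64(0.6984), np.float64(0.2)), (np.float64(0.1424), np.float64(0.039), np.float64(0.697), np.float64(0.199))]
rim ((0.5348235964775085, 0.14093567430973053), (0.06131722405552864, 0.061305586248636246), 86.45135498046875)
rail x [0.719  0.7244 0.7288]
```

View pics/end.png

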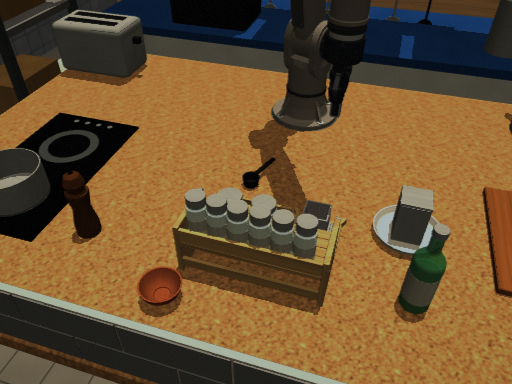

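The final view shows six jars in line at (195–307,190–250), the tin in its keeper at (318,212) and the lid upright in the dish at (412,215). Nothing else has moved.

```bash
python3 -c "
from bench import env
print(env.job_done())"
```

```text
the job is handed in; nothing more can be done
None
```

The job is done and handed in at about 36 s. The tin base is home in the keeper, the lid stands mouth down in the middle of the dish, and the jar is in line in the row against the back rail, with nothing dropped or tipped.

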